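# Set up the hand-cleaning tray

## Robot

A 6-joint arm with a two-finger parallel gripper is mounted at the origin on the work surface; the furniture and walls round the work are solid. World frame = base frame: x ahead of the robot, y to its left, z up, the work surface at z = 0. Lengths are in m, angles in rad, forces in N, time in s.
With the tool pointing down it reaches from about 0.375 to 0.975 m from the base axis. Payload 3.8 kg.
Tool frame: the origin (TCP) lies midway between the tips of the shut fingers; the grasp point (between the pads) lies 19 mm behind it; z points along the fingers, y is the line along which they close (so a half turn about z gives the same grasp; the last joint's range is limited). The gripper opens to 85 mm and grips with 20 to 120 N. Pads are 22 mm wide; open, the fingers measure 114 mm over their backs; the gripper's body (76 mm by 85 mm) begins 54 mm behind the grasp point. The pads swing forward as they close: fully open they stand 13 mm farther back than shut.
Start: joints at [-1.26, 0.264, 1.604, -0, 1.274, -0.037], TCP at [0.23, -0.635, 0.204] pointing down, gripper open.
Joint ranges: [-2.63, 2.63], [-0.94, 2.18], [0.31, 2.57], [-1.31, 4.45], [0, 2.66], [-2.55, 2.55]. Speed limits (rad/s): [2.57, 2.57, 3.14, 3.14, 3.14, 3.14].

## Interface

Orientations are given as a rotation vector (axis times angle).
In Python, from workcell import bot gives the robot as it stands.
- The arm moves only by the tool step_arm, never from a script. Its argument "motion" is a list of rows, each a list of 5 numbers: the finger opening in cm, from 0 to 8.54, then the shift along the tool's x, y, z in cm, then the turn about the tool's z in degrees. In form: [[claw, dx, dy, dz, twist], ...]. A call has 1 to 20 rows; each row is the pose to reach, as a shift and turn from the pose commanded when the call began, along the tool's axes at that moment; what a row does not reach only later rows make up. A row lasts 1/10 s, in which the tool goes at most 50 mm and 8.59 degrees, less where a joint would pass 70% of its speed; a pose out of reach is approached as far as the arm can. A call with a gripper value outside its range is refused whole. The fingers move at their own pace and stop on an object; "force" is the grip in N (left out, the last holds). Time passes only in rows, so rows that repeat a pose let the fingers close. It gives the time, the measured TCP pose, the force, the opening and the grip force at its end, in the units of the state.
- bot.read_state(): the state, without advancing time (a new reading comes with each control period).
- bot.read_camera(name): name is "scene" or "top" or "wrist"; returns (picture, depth): 384x512x3 uint8, red, green, blue; 384x512 float32, m along the optical axis (not along the pixel's ray), 0 where there is no reading.
- bot.calibration(name): a dict with "mtx" (3x3 intrinsics, pixels), "k1" (the pictures are not rectified: a ray, as slopes to the right and down, at radius r is drawn at 1 + k1 r^2 times it, then the intrinsics apply), "origin" and "orientation" of the camera in the world; the wrist camera has in their place "T_tool_cam" (4x4, takes a point from camera to tool coordinates, whose origin is the TCP and whose axes are the flange's). Camera axes: x right, y up, looking along -z (the intrinsics and any distortion apply to the point x, -y, -z); pixel columns grow to the right and rows downward; lengths in m; the calibration is good to about 2 mm. A picture is of the moment at which its call begins: read the wrist's pose just before it. calibration takes no time and is no camera call.
- bot.finish_job(): hands the job in; it is judged then, once.
The state is a dict: "time": time; "q": joint angles; "joint_vel": joint speeds; "joint_torque": joint torques, N m; "tool_pos": TCP position; "tcp_rot": TCP orientation; "wrist_force": force on the tool from outside, world axes, zero at the start; "torque": the same for the moment, N m; "width": opening from 0.0 (shut) to 1.0 (fully open); "grip_force": force on a finger pad.
Only numpy, scipy, OpenCV 4.12 (cv2) and the standard library are available. Lean on these libraries where they do the work, as an engineer would, in place of code of your own. Each camera call takes 0.05 s, during which the arm holds its last target. There are 200 camera calls.

## Task

Get the hand-cleaning tray ready for visitors: put the paper roll over the tray's upright spindle, down onto the spindle's foot, and stand the sanitiser bottle upright with its base wholly on the tray's round pad, its nozzle pointing any way. Lower each into place, neither dropping it nor tipping it over, and leave the specimen case and the swab box where they are.

Things in the scene. Friction and masses are not known exactly. Their poses are not given: they have to be found in the camera images.
- bottle_mid (a point): Centre, half-way up (92 mm above its base), of the white pump bottle of hand sanitiser, 184 mm tall, loose, about 0.32 kg (varies), upright on the desk left or right of the tray. z points up along its axis. Its round body is 60 mm in diameter up to 139 mm above the base; the neck and pump head are above that.
- bottle_neck (a point): Middle of the bottle's neck collar (27 mm in diameter, 140 to 157 mm above the base), 56.5 mm above the bottle's centre. The pump head, locked, spans 172 to 184 mm above the base, is 20 mm wide along x and reaches 40 mm from the axis to -y (nozzle), 14 mm to +y. The collar can be gripped from above, fingers closing along x on either side of the head.
- roll_mid (a point): Centre, half-way up (50 mm above its underside), of the white paper roll: a rigid hollow cylinder 62 mm in outer diameter, 100 mm tall, with a 38 mm bore right through its brown core, loose, about 0.12 kg (varies), standing on end on the desk on the other side of the tray from the bottle. z points up along its axis.
- spindle_foot (a point): Centre of the top face of the spindle's foot on the tray, a steel disc 68 mm in diameter; the roll's underside rests on this face, 15 mm above the desk. The steel spindle, 14 mm in diameter with a bevelled tip, rises 71 mm above this point along z. Axes are those of the tray.
- pad_centre (a point): Centre of the top face of the tray's round dark rubber pad, 104 mm in diameter, 12 mm above the desk, level; the bottle's base is to stand on it. It lies 136 mm from the spindle in the tray's +y direction. Axes are those of the tray.
- tray: Grey plastic tray fixed to the desk, 150 mm (its x) by 280 mm (its y), with a low rim whose top is 16 mm above the desk. Origin: centre of its underside; z up. The spindle stands at its -y end, the round pad lies at its +y end.
- case: Bystander: closed specimen case with purple lid, 134x173x67 mm, on the desk at the right. Origin: centre of its underside.
- swabs: Bystander: swab carton, a box 68x105x60 mm, on the desk at the left. Origin: centre of its underside.

How it is judged:
By the outcome, as a careful person would: the job done as asked, in the order asked, and still so for the second after the job is handed in, with the robot touching nothing.
It also fails if it takes over 58 s, if anything falls off the work surface, if the arm or the gripper's body presses on something with over 40 N, if the wrist force passes 120 N, or if a joint passes its speed limit or range.

## Working session

There is one attempt and no reset: what is moved stays moved. The work goes in short steps, Python scripts to look and compute and a tool call to move; the robot and the scene stay as the last step left them, time stands still between calls to the robot, and variables do not carry over. Pictures are saved under pics/ and viewed, at most 10 in all, crops included, and the job is handed in when it is done.

Besides the shell and the picture viewer there is one more tool, called after "Call:" as name([rows], argument=value, ...), one row to a line, values as JSON. step_arm: Moves the arm, as the interface text tells. Its arguments: {"type":"object","properties":{"motion":{"type":"array","items":{"type":"array","items":{"type":"number"}}},"force":{"type":"number"}},"required":["motion"]}

```bash
mkdir -p pics; cat > h.py <<'E'
import numpy as np, cv2
from scipy.spatial.transform import Rotation as R
from workcell import bot
def pose(name, st=None):
    c=bot.calibration(name)
    if name=="wrist":
        T=np.eye(4);T[:3,:3]=R.from_rotvec(st["tcp_rot"]).as_matrix();T[:3,3]=st["tool_pos"]
        return c,T@np.array(c["T_tool_cam"])
    T=np.eye(4);o=np.array(c["orientation"],float)
    T[:3,:3]=o if o.shape==(3,3) else R.from_rotvec(o).as_matrix();T[:3,3]=c["origin"];return c,T
def snap(name,tag):
    st=bot.read_state();p,d=bot.read_camera(name);c,T=pose(name,st)
    cv2.imwrite(f"pics/{tag}.png",p[:,:,::-1]);np.savez(f"pics/{tag}.npz",p=p,d=d,T=T,K=np.array(c["mtx"]),k1=c["k1"])
def load(tag): return np.load(f"pics/{tag}.npz")
def rays(s,uv):
    k1=float(s["k1"]);D=np.array([k1,0,0,0,0.])
    n=cv2.undistortPoints(np.array(uv,float).reshape(-1,1,2),s["K"],D)[:,0]
    return np.c_[n[:,0],-n[:,1],-np.ones(len(n))]
def cloud(s):
    h,w=s["d"].shape;uu,vv=np.meshgrid(np.arange(w),np.arange(h))
    r=rays(s,np.c_[uu.ravel(),vv.ravel()])*s["d"].reshape(-1,1)
    return (r@s["T"][:3,:3].T+s["T"][:3,3]).reshape(h,w,3)
def onplane(s,uv,z):
    r=rays(s,uv)@s["T"][:3,:3].T;o=s["T"][:3,3];return o+r*((z-o[2])/r[:,2:])
E
python3 - <<'E'
from h import *
print(bot.calibration("top")); print(bot.read_state())
snap("top","t0");snap("scene","s0")
a=np.hstack([cv2.imread("pics/t0.png"),cv2.imread("pics/s0.png")])
cv2.imwrite("pics/a.png",cv2.resize(a,(800,300)))
E
```

```text
{'mtx': array([[392.35725864,   0.        , 261.95182513],
       [  0.        , 392.35725864, 192.4787134 ],
       [  0.        ,   0.        ,   1.        ]]), 'k1': 0.02138258827996704, 'origin': array([0.3374533 , 0.00964541, 1.61606338]), 'orientation': array([ 0.05714842, -0.04397461, -1.54074089])}
{'time': 0.0, 'q': array([-1.25989945e+00,  2.64745365e-01,  1.60538372e+00,  6.70965263e-06,
        1.27369853e+00, -3.69022283e-02]), 'joint_vel': array([ 0.00169303, -0.00077412,  0.00089545, -0.001502  ,  0.00010855,
        0.00126983]), 'joint_torque': array([-2.53053616e-05, -5.15110123e+01, -3.67311823e+01, -2.15626574e-04,
        1.29416987e-02,  4.92000339e-06]), 'tool_pos': array([ 0.22981532, -0.6338263 ,  0.20266209]), 'tcp_rot': array([-3.09202872e+00, -5.43185870e-01,  4.69138378e-04]), 'wrist_force': array([-0.08268641,  0.1070064 , -0.04865169]), 'torque': array([ 0.03778745, -0.01553595,  0.04232702]), 'grip_force': 0.0, 'width': 0.9975679502693293}
```

View pics/t0.png

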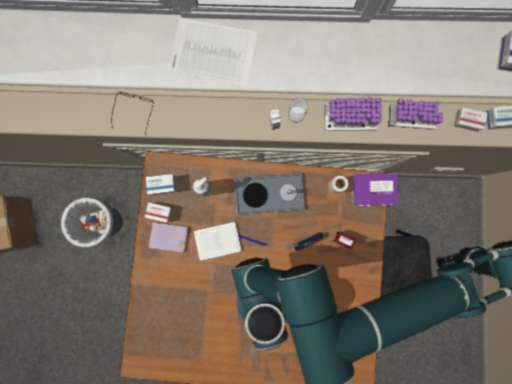

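View pics/s0.png

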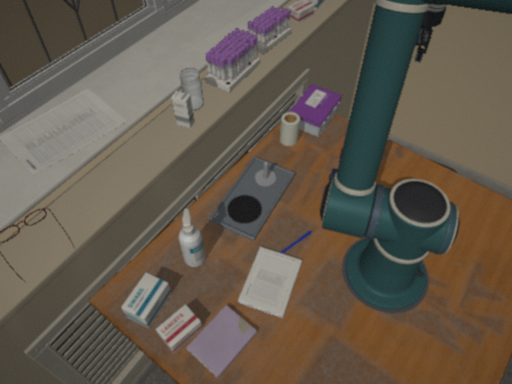

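The top view shows the bottle at (201,185), pad (255,194), spindle (289,192), roll (340,184) and case (376,190). The scene view agrees: bottle (191,245), pad (244,208), spindle (266,172), roll (289,128).

```bash
python3 - <<'E'
from h import *
s=load("t0");c=cloud(s);g=s["p"].mean(2)
for n,(u,v) in dict(bottle=(201,185),pad=(255,194),sp=(289,192),roll=(340,184),case=(376,190),swab=(160,184),sillL=(200,110),wall=(250,150),desk=(220,215),glass=(298,110)).items():
    print(n,c[v,u].round(3))
def blob(m,name):
    P=c[m];print(name,len(P),"mean",P.mean(0).round(4),"mid",((P.min(0)+P.max(0))/2).round(4),"ext",np.ptp(P,axis=0).round(3))
X,Y,Z=c[...,0],c[...,1],c[...,2]
uu,vv=np.meshgrid(np.arange(512),np.arange(384))
box=lambda u0,u1,v0,v1:(uu>=u0)&(uu<=u1)&(vv>=v0)&(vv<=v1)
blob(box(322,352,170,200)&(Z>.085)&(Z<.12),"rolltop")
blob(box(188,215,170,205)&(Z>.05)&(Z<.2),"bottle")
blob(box(240,272,178,212)&(g<30),"pad")
blob(box(278,304,180,206)&(Z>.03),"spindle tip")
blob(box(350,402,170,208)&(Z>.05)&(Z<.1),"case")
blob(box(140,178,170,196)&(Z>.045)&(Z<.1),"swab")
m=(box(236,304,175,214)&(Z>.004)).astype(np.uint8)
P=c[m>0];r=cv2.minAreaRect(P[:,:2].astype(np.float32));print("tray",r)
# sill front edge / wall profile along column
for u in (200,255,340): print([ (v,*c[v,u][[0,2]].round(3)) for v in range(126,166,4)])
E
```

```text
bottle [0.453 0.252 0.157]
pad [0.434 0.053 0.015]
sp [ 0.441 -0.082  0.083]
roll [ 0.486 -0.295  0.002]
case [ 0.46  -0.424  0.07 ]
swab [0.459 0.43  0.065]
sillL [0.735 0.265 0.163]
wall [ 0.618  0.08  -0.004]
desk [0.344 0.194 0.009]
glass [ 0.711 -0.093  0.287]
rolltop 146 mean [ 0.4793 -0.276   0.0989] mid [ 0.4794 -0.2762  0.0966] ext [0.059 0.065 0.022]
bottle 231 mean [0.4496 0.253  0.1384] mid [0.452  0.2598 0.1208] ext [0.059 0.059 0.141]
pad 393 mean [0.431  0.0532 0.0122] mid [0.4303 0.053  0.0117] ext [0.091 0.091 0.02 ]
spindle tip 16 mean [ 0.4177 -0.0572  0.4609] mid [ 0.3935 -0.0381  0.8272] ext [0.112 0.095 1.578]
case 1377 mean [ 0.4644 -0.4247  0.066 ] mid [ 0.4645 -0.4253  0.0643] ext [0.13  0.175 0.028]
swab 467 mean [0.4606 0.4328 0.0602] mid [0.4619 0.433  0.0578] ext [0.079 0.11  0.026]
tray ((0.42641741037368774, -0.008778870105743408), (0.1768043041229248, 0.28035664558410645), 1.6352195739746094)
[(126, np.float64(0.673), np.float64(0.168)), (130, np.float64(0.658), np.float64(0.168)), (134, np.float64(0.643), np.float64(0.169)), (138, np.float64(0.628), n
[... 497 characters left out ...]
np.float64(0.101)), (146, np.float64(0.63), np.float64(0.023)), (150, np.float64(0.62), np.float64(-0.012)), (154, np.float64(0.637), np.float64(-0.221)), (158, np.float64(0.637), np.float64(-0.345)), (162, np.float64(0.568), np.float64(-0.004))]
[(126, np.float64(0.678), np.float64(0.207)), (130, np.float64(0.671), np.float64(0.174)), (134, np.float64(0.658), np.float64(0.167)), (138, np.float64(0.644), np.float64(0.163)), (142, np.float64(0.628), np.float64(0.164)), (146, np.float64(0.63), np.float64(0.075)), (150, np.float64(0.628), np.float64(-0.002)), (154, np.float64(0.617), np.float64(-0.034)), (158, np.float64(0.635), np.float64(-0.259)), (162, np.float64(0.635), np.float64(-0.386))]
```

```bash
cat >> h.py <<'E'
def go(x,y,z,yaw=None,s=None):
    """delta in tool axes cm; yaw = wanted world angle of tool y, deg (mod 180)"""
    s=s or bot.read_state();M=R.from_rotvec(s["tcp_rot"]).as_matrix()
    d=M.T@(np.array([x,y,z])-s["tool_pos"])*100
    cur=np.degrees(np.arctan2(M[1,1],M[0,1]))
    t=0 if yaw is None else -((yaw-cur+90)%180-90)
    print("delta cm",d.round(2),"twist",round(t,2),"tooly yaw",round(cur,2),"pos",s["tool_pos"].round(4),"q",s["q"].round(2),"F",s["wrist_force"].round(1),"tilt",M[:,2].round(4),"t",s["time"])
E
python3 - <<'E'
from h import *
print(np.array(bot.calibration("wrist")["T_tool_cam"]).round(3))
go(.40,-.26,.36,0)
E
```

```text
[[ 0.001  0.947  0.321  0.082]
 [ 1.    -0.001 -0.    -0.   ]
 [-0.     0.321 -0.947 -0.169]
 [ 0.     0.     0.     1.   ]]
delta cm [ 28.74 -29.38 -15.66] twist -70.07 tooly yaw -70.07 pos [ 0.2298 -0.6339  0.2027] q [-1.26  0.26  1.61 -0.    1.27 -0.04] F [ 0.7  0.8 -0.2] tilt [-6.0e-04  1.9e-03 -1.0e+00] t 0.1
```

Call:
step_arm([
  [8.5,0,0,-5,0],
  [8.5,0,0,-10,0],
  [8.5,35.5,-33.3,-10,-70],
  [8.5,35.5,-33.3,-10,-70],
  [8.5,35.5,-33.3,-10,-70],
  [8.5,35.5,-33.3,-10,-70],
  [8.5,35.5,-33.3,-10,-70],
  [8.5,35.5,-33.3,-10,-70],
  [8.5,35.5,-33.3,-10,-70],
  [8.5,35.5,-33.3,-10,-70],
  [8.5,35.5,-33.3,-10,-70],
  [8.5,35.5,-33.3,-10,-70],
  [8.5,35.5,-33.3,-10,-70],
  [8.5,35.5,-33.3,-10,-70],
  [8.5,35.5,-33.3,-10,-70],
  [8.5,35.5,-33.3,-10,-70],
  [8.5,35.5,-33.3,-10,-70],
  [8.5,35.5,-33.3,-10,-70],
])

```text
time: 1.9
tool_pos: [0.4499, -0.2013, 0.3039]
tcp_rot: [-2.225, -2.218, 0.0]
wrist_force: [0.4, -1.2, 0.9]
width: 0.994
grip_force: 0.0
```

```bash
python3 - <<'E'
from h import *
go(.45,-.2,.3,0); snap("wrist","w1"); 
E
```

```text
delta cm [0.13 0.01 0.39] twist -0.17 tooly yaw -0.17 pos [ 0.4499 -0.2013  0.3039] q [-0.47 -0.13  1.84 -0.    1.43 -0.47] F [ 0.4 -1.2  0.9] tilt [-2.e-04  1.e-04 -1.e+00] t 1.9
```

View pics/w1.png

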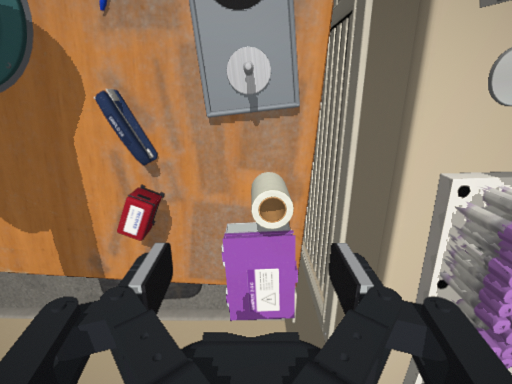

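Roll's rim is at about (272,208), the spindle tip at (249,67), the foot at (249,71), and the pad is cut off at the top edge. I'll take a second view further along +y.

Call:
step_arm([
  [8.5,4,0,0,0],
  [8.5,9,0,0,0],
  [8.5,14,0,0,0],
  [8.5,17,0,0,0],
  [8.5,17,0,0,0],
  [8.5,17,0,0,0],
  [8.5,17,0,0,0],
])

```text
time: 2.65
tool_pos: [0.4506, -0.0314, 0.304]
tcp_rot: [2.223, 2.219, -0.001]
wrist_force: [0.2, 0.4, 0.8]
width: 0.997
grip_force: 0.0
```

```bash
python3 - <<'E'
from h import *
go(.45,-.2,.3,0); snap("wrist","w2")
for t in ("w1","w2"):
    s=load(t);c=cloud(s);Z=c[...,2];P=c.reshape(-1,3)
    def rg(cx,cy,r,z0,z1):
        m=(np.hypot(P[:,0]-cx,P[:,1]-cy)<r)&(P[:,2]>z0)&(P[:,2]<z1);return P[m]
    for n,a in dict(rolltop=(.479,-.276,.045,.09,.115),tip=(.436,-.083,.03,.078,.1),foot=(.436,-.083,.045,.0135,.03),padall=(.431,.053,.04,.005,.03)).items():
        q=rg(*a)
        if len(q): 
            (x,y),r=cv2.minEnclosingCircle(q[:,:2].astype(np.float32))
            print(t,n,len(q),"circ",round(x,4),round(y,4),round(r,4),"mean",q.mean(0).round(4),"z",np.percentile(q[:,2],[5,50,95]).round(4))
E
```

```text
delta cm [-16.86  -0.02   0.41] twist -0.12 tooly yaw -0.12 pos [ 0.4506 -0.0314  0.304 ] q [-0.12 -0.22  1.91 -0.    1.44 -0.12] F [0.2 0.4 0.8] tilt [-0.e+00 -6.e-04 -1.e+00] t 2.65
w1 rolltop 934 circ 0.481 -0.2776 0.031 mean [ 0.4809 -0.2758  0.0985] z [0.0927 0.0991 0.1006]
w1 tip 96 circ 0.4466 -0.0843 0.0067 mean [ 0.4466 -0.0843  0.0834] z [0.0798 0.0836 0.0864]
w1 foot 1367 circ 0.4466 -0.0838 0.0342 mean [ 0.447  -0.0834  0.0149] z [0.0137 0.0148 0.0162]
w2 rolltop 727 circ 0.4816 -0.2778 0.0312 mean [ 0.4811 -0.2743  0.0979] z [0.0914 0.099  0.1004]
w2 tip 66 circ 0.4466 -0.0829 0.0066 mean [ 0.4468 -0.0816  0.0833] z [0.0801 0.0839 0.0863]
w2 foot 886 circ 0.4471 -0.0831 0.0339 mean [ 0.4469 -0.08    0.0148] z [0.0137 0.0146 0.016 ]
w2 padall 2127 circ 0.431 0.053 0.0401 mean [0.431  0.0539 0.0115] z [0.0101 0.0115 0.0131]
```

View pics/w2.png

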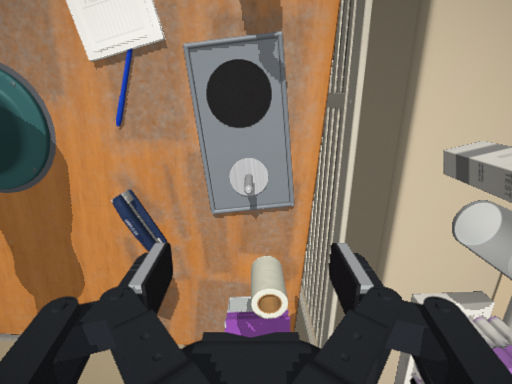

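Roll top (269,303), spindle tip (249,182), foot (249,177) and pad (239,93) agree with the first view to about 1 mm. Next I grasp the roll.

Call:
step_arm([
  [8.5,-4,0.5,0,0],
  [8.5,-9,1,0,0],
  [8.5,-14,2,0,0],
  [8.5,-19,3,0,0],
  [8.5,-23,3.05,4,0],
  [8.5,-24.6,3.05,8,0],
  [8.5,-24.6,3.05,12,0],
  [8.5,-24.6,3.05,14,0],
  [8.5,-24.6,3.05,14,0],
  [8.5,-24.6,3.05,14,0],
  [8.5,-24.6,3.05,14,0],
])

```text
time: 3.8
tool_pos: [0.4819, -0.2778, 0.1662]
tcp_rot: [2.221, 2.217, 0.001]
wrist_force: [0.9, -0.5, -0.2]
width: 0.999
grip_force: 0.0
```

```bash
python3 - <<'E'
from h import *
go(.481,-.2776,.055,0)
s=load("w2");g=s["p"].max(2)
m=np.zeros_like(g);m[50:135,195:285]=(g[50:135,195:285]<45)
n,l,st,ce=cv2.connectedComponentsWithStats(m.astype(np.uint8));k=1+st[1:,4].argmax()
uv=np.argwhere(l==k)[:,::-1];P=onplane(s,uv,.0117)[:,:2].astype(np.float32)
print("pad",cv2.minEnclosingCircle(P),P.mean(0),np.sqrt(cv2.contourArea(cv2.convexHull(P))/np.pi))
E
```

```text
delta cm [ 0.05 -0.12 11.12] twist -0.11 tooly yaw -0.11 pos [ 0.4819 -0.2778  0.1662] q [-0.57  0.07  1.91 -0.    1.17 -0.57] F [ 0.9 -0.5 -0.2] tilt [ 0.003 -0.002 -1.   ] t 3.8
pad ((0.431772381067276, 0.05148376524448395), 0.050689470022916794) [0.43170738 0.0528983 ] 0.04997938528793603
```

Call:
step_arm([
  [8.5,0,0,3,0],
  [8.5,0,0,6,0],
  [8.5,0,0,8.5,0],
  [8.5,0,0,10.5,0],
  [8.5,0,0,11.1,0],
  [8.5,0,0,11.1,0],
  [8.5,0,0,11.1,0],
])

```text
time: 4.5
tool_pos: [0.4823, -0.2774, 0.055]
tcp_rot: [2.22, 2.218, 0.001]
wrist_force: [0.1, -0.6, -0.5]
width: 0.996
grip_force: 0.0
```

Call:
step_arm([
  [5.5,0,0,0,0],
  [5.5,0,0,0,0],
  [5.5,0,0,0,0],
  [5.5,0,0,0,0],
  [5.5,0,0,0,0],
  [5.5,0,0,0,0],
  [5.5,0,0,0,0],
  [5.5,0,0,0,0],
], force=40)

```text
time: 5.3
tool_pos: [0.4818, -0.2775, 0.0552]
tcp_rot: [2.221, 2.218, 0.001]
wrist_force: [-2.8, 0.2, 6.5]
width: 0.71
grip_force: 42.2
```

Call:
step_arm([
  [5.5,0,0,-1,0],
  [5.5,0,0,-3,0],
  [5.5,0,0,-6,0],
  [5.5,0,0,-9,0],
  [5.5,0,0,-12,0],
  [5.5,1,0,-13,0],
  [5.5,4,-0.5,-13,0],
  [5.5,7,-1,-13,0],
  [5.5,11,-2,-13,0],
  [5.5,15,-3,-13,0],
  [5.5,18,-3.4,-13,0],
  [5.5,19.4,-3.4,-13,0],
  [5.5,19.4,-3.4,-13,0],
  [5.5,19.4,-3.4,-13,0],
  [5.5,19.4,-3.4,-13,0],
])

```text
time: 6.8
tool_pos: [0.4472, -0.0834, 0.1829]
tcp_rot: [2.223, 2.219, -0.001]
wrist_force: [-0.3, -0.4, -0.6]
width: 0.715
grip_force: 43.6
```

```bash
python3 - <<'E'
from h import *
go(.4472,-.0838,.070,0); snap("wrist","w3");snap("scene","s3")
a=cv2.imread("pics/w3.png");b=cv2.imread("pics/s3.png")[90:300,170:400]
b=cv2.resize(b,(288,263));o=np.zeros((384,800,3),np.uint8);o[:,:512]=a;o[:263,512:]=b;cv2.imwrite("pics/v3.png",o)
E
```

```text
delta cm [-0.03  0.   11.29] twist -0.11 tooly yaw -0.11 pos [ 0.4472 -0.0834  0.1829] q [-0.24 -0.15  2.08 -0.    1.21 -0.24] F [-0.3 -0.4 -0.6] tilt [-1.e-04 -5.e-04 -1.e+00] t 6.8
```

View pics/v3.png

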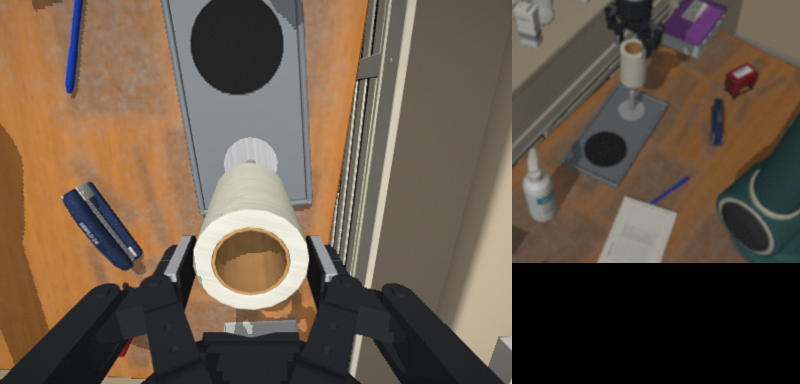

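The roll is upright in the grip (rim at 251,258), directly above the spindle and foot. Lowering it.

Call:
step_arm([
  [5.5,0,0,1.5,0],
  [5.5,0,0,3,0],
  [5.5,0,0,4.5,0],
  [5.5,0,0,6,0],
  [5.5,0,0,7.5,0],
  [5.5,0,0,9,0],
  [5.5,0,0,10,0],
  [5.5,0,0,10.7,0],
  [5.5,0,0,10.9,0],
  [5.5,0,0,11,0],
  [5.5,0,0,11,0],
  [5.5,0,0,11,0],
])

```text
time: 8.1
tool_pos: [0.4476, -0.0826, 0.0737]
tcp_rot: [2.222, 2.219, 0.001]
wrist_force: [-0.1, -0.1, -1.8]
width: 0.708
grip_force: 43.6
```

Call:
step_arm([
  [5.5,0,0,0.05,0],
  [5.5,0,0,0.1,0],
  [5.5,0,0,0.15,0],
  [5.5,0,0,0.2,0],
  [5.5,0,0,0.25,0],
  [5.5,0,0,0.25,0],
])

```text
time: 8.7
tool_pos: [0.4469, -0.0825, 0.0705]
tcp_rot: [-2.223, -2.22, 0.0]
wrist_force: [-0.6, -0.3, -1.6]
width: 0.71
grip_force: 43.6
```

Call:
step_arm([
  [5.5,0,0,0.05,0],
  [5.5,0,0,0.1,0],
  [5.5,0,0,0.1,0],
  [5.5,0,0,0.1,0],
])

```text
time: 9.1
tool_pos: [0.4471, -0.0826, 0.0704]
tcp_rot: [2.223, 2.22, -0.0]
wrist_force: [-1.6, 0.3, 6.6]
width: 0.711
grip_force: 44.2
```

Contact on the foot (about +8 N). Releasing.

Call:
step_arm([
  [6.4,0,0,0,0],
  [6.8,0,0,0,0],
  [7.5,0,0,0,0],
  [8.5,0,0,0,0],
  [8.5,0,0,0,0],
  [8.5,0,0,0,0],
  [8.5,0,0,0,0],
  [8.5,0,0,-2,0],
  [8.5,0,0,-5,0],
  [8.5,0,0,-9,0],
  [8.5,0,0,-14,0],
  [8.5,0,0,-19,0],
  [8.5,0,0,-23,0],
  [8.5,0,0,-23,0],
  [8.5,0,0,-23,0],
])

```text
time: 10.6
tool_pos: [0.4477, -0.0827, 0.3009]
tcp_rot: [2.221, 2.218, 0.003]
wrist_force: [0.1, 0.5, -1.2]
width: 0.996
grip_force: 0.0
```

```bash
python3 - <<'E'
from h import *
go(.44,.14,.36,0); snap("wrist","w4")
s=load("w4");c=cloud(s).reshape(-1,3)
q=c[(np.hypot(c[:,0]-.447,c[:,1]+.083)<.05)&(c[:,2]>.105)&(c[:,2]<.13)]
print("roll",cv2.minEnclosingCircle(q[:,:2].astype(np.float32)),np.percentile(q[:,2],[5,50,95]))
E
```

```text
delta cm [22.27 -0.78 -5.93] twist -0.07 tooly yaw -0.07 pos [ 0.4477 -0.0827  0.3009] q [-0.24 -0.21  1.92  0.    1.43 -0.24] F [ 0.1  0.5 -1.2] tilt [ 3.e-03 -7.e-04 -1.e+00] t 10.6
roll ((0.44629111886024475, -0.08307301253080368), 0.031109819188714027) [0.11008513 0.11419846 0.11548951]
```

Roll seated (top at 0.115 m). Now look at the bottle from two places.

Call:
step_arm([
  [8.5,4,0,-6,0],
  [8.5,9,0,-6,0],
  [8.5,14,0,-6,0],
  [8.5,19,0,-6,0],
  [8.5,22,0,-6,0],
  [8.5,22,0,-6,0],
  [8.5,22,0,-6,0],
  [8.5,22,0,-6,0],
  [8.5,22,0,-6,0],
])

```text
time: 11.55
tool_pos: [0.4471, 0.1361, 0.3587]
tcp_rot: [-2.225, -2.217, 0.002]
wrist_force: [-1.2, 0.0, -0.8]
width: 0.997
grip_force: 0.0
```

```bash
python3 - <<'E'
from h import *
go(.44,.22,.36,0); snap("wrist","w5")
E
```

```text
delta cm [ 8.38 -0.74 -0.14] twist -0.19 tooly yaw -0.19 pos [0.4471 0.1361 0.3587] q [ 0.24 -0.19  1.8  -0.    1.54  0.25] F [-1.2  0.  -0.8] tilt [-1.3e-03 -7.0e-04 -1.0e+00] t 11.55
```

Call:
step_arm([
  [8.5,4,0,0,0],
  [8.5,8,0,0,0],
  [8.5,8,0,0,0],
  [8.5,8,0,0,0],
  [8.5,8,0,0,0],
])

```text
time: 12.1
tool_pos: [0.4475, 0.2162, 0.3595]
tcp_rot: [2.224, 2.218, -0.001]
wrist_force: [0.2, -0.6, -0.7]
width: 0.997
grip_force: 0.0
```

```bash
python3 - <<'E'
from h import *
go(.45,.253,.36,0); snap("wrist","w6")
for t in ("w5","w6"):
    c=cloud(load(t)).reshape(-1,3);near=np.hypot(c[:,0]-.45,c[:,1]-.253)<.06
    for z0,z1 in ((.168,.19),(.141,.158),(.12,.139),(.05,.12)):
        q=c[near&(c[:,2]>z0)&(c[:,2]<z1)]
        if len(q)<8: print(t,z0,len(q));continue
        r=cv2.minAreaRect(q[:,:2].astype(np.float32));e=cv2.minEnclosingCircle(q[:,:2].astype(np.float32))
        print(t,z0,len(q),"rect",np.round(r[0],4),np.round(r[1],4),round(r[2],1),"circ",np.round(e[0],4),round(e[1],4),"zpct",np.percentile(q[:,2],[50,95]).round(4))
a=np.hstack([cv2.imread("pics/w5.png")[:,120:400],cv2.imread("pics/w6.png")[:,120:400]]);cv2.imwrite("pics/v5.png",cv2.resize(a,(800,549)))
E
```

```text
delta cm [ 3.69  0.24 -0.06] twist -0.16 tooly yaw -0.16 pos [0.4475 0.2162 0.3595] q [ 0.4  -0.14  1.75 -0.    1.53  0.4 ] F [ 0.2 -0.6 -0.7] tilt [-0.e+00 -7.e-04 -1.e+00] t 12.1
w5 0.168 788 rect [0.4623 0.2492] [0.0203 0.0539] 41.5 circ [0.4624 0.2497] 0.0275 zpct [0.1832 0.1846]
w5 0.141 52 rect [0.4494 0.2598] [0.0264 0.0178] 70.5 circ [0.4536 0.2587] 0.0137 zpct [0.1558 0.1574]
w5 0.12 722 rect [0.4525 0.2595] [0.0545 0.0523] 54.1 circ [0.4536 0.2589] 0.0279 zpct [0.1268 0.1309]
w5 0.05 208 rect [0.4527 0.2595] [0.0605 0.0579] 54.3 circ [0.4536 0.2588] 0.0306 zpct [0.1145 0.1194]
w6 0.168 616 rect [0.4621 0.2501] [0.0201 0.0533] 42.0 circ [0.4618 0.2501] 0.0271 zpct [0.183  0.1845]
w6 0.141 49 rect [0.4522 0.2628] [0.0258 0.0192] 26.4 circ [0.4531 0.2599] 0.0137 zpct [0.1554 0.1573]
w6 0.12 684 rect [0.4525 0.2613] [0.0539 0.0509] 34.0 circ [0.4535 0.2596] 0.0276 zpct [0.127  0.1309]
w6 0.05 184 rect [0.4528 0.2615] [0.0593 0.0557] 27.1 circ [0.4537 0.26  ] 0.03 zpct [0.1147 0.1196]
```

View pics/v5.png

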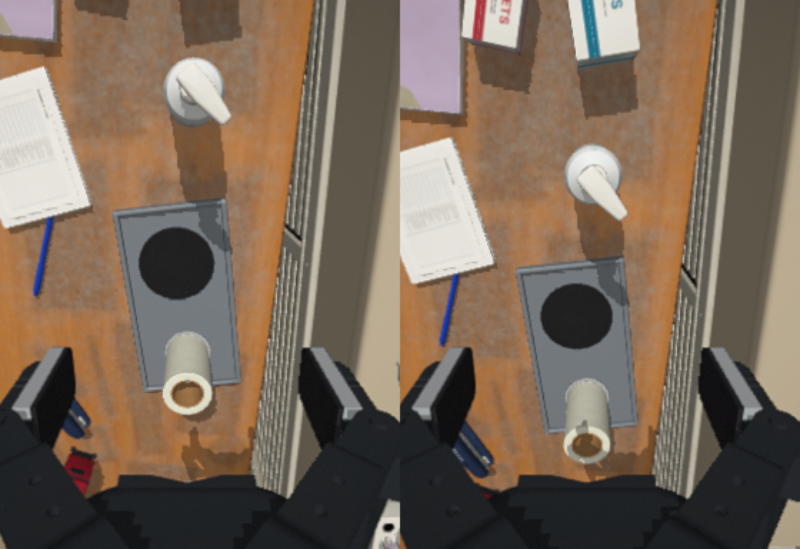

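Both views show the bottle (cap at about (192,92) and (592,175)), nozzle pointing right-down. The axis is (0.4535, 0.2595), and the fingers should close along 41.7° in the world frame.

Call:
step_arm([
  [8.5,2,0.3,0,-8],
  [8.5,4.3,0.6,0,-16],
  [8.5,4.3,0.6,0,-24],
  [8.5,4.3,0.6,0,-32],
  [8.5,4.3,0.6,2,-40],
  [8.5,4.3,0.6,5,-42],
  [8.5,4.3,0.6,8,-42],
  [8.5,4.3,0.6,11,-42],
  [8.5,4.3,0.6,11,-42],
  [8.5,4.3,0.6,11,-42],
  [8.5,4.3,0.6,11,-42],
])

```text
time: 13.25
tool_pos: [0.4548, 0.2605, 0.2519]
tcp_rot: [1.28, 2.867, 0.004]
wrist_force: [0.4, -0.5, -0.5]
width: 0.995
grip_force: 0.0
```

```bash
python3 - <<'E'
from h import *
go(.4535,.2595,.144,41.8); snap("wrist","w7")
c=cloud(load("w7")).reshape(-1,3);near=np.hypot(c[:,0]-.4535,c[:,1]-.2595)<.06
for z0,z1 in ((.168,.19),(.141,.158),(.1,.139)):
    q=c[near&(c[:,2]>z0)&(c[:,2]<z1)].astype(np.float32)
    if len(q)>8: print(z0,len(q),cv2.minAreaRect(q[:,:2]),cv2.minEnclosingCircle(q[:,:2]))
E
```

```text
delta cm [ 0.02 -0.2  10.78] twist 0.08 tooly yaw 41.88 pos [0.4548 0.2605 0.2519] q [ 0.47 -0.05  1.86 -0.    1.33 -0.26] F [ 0.4 -0.5 -0.5] tilt [ 0.0032  0.0015 -1.    ] t 13.25Traceback (most recent call last):
  File "<stdin>", line 6, in <module>
cv2.error: OpenCV(4.12.0) /io/opencv/modules/imgproc/src/convhull.cpp:143: error: (-215:Assertion failed) total >= 0 && (depth == CV_32F || depth == CV_32S) in function 'convexHull'
```

```bash
python3 - <<'E'
from h import *
go(.4535,.2595,.144,41.8)
c=cloud(load("w7")).reshape(-1,3);near=np.hypot(c[:,0]-.4535,c[:,1]-.2595)<.06
for z0,z1 in ((.168,.19),(.141,.158),(.1,.139)):
    q=np.ascontiguousarray(c[near&(c[:,2]>z0)&(c[:,2]<z1),:2].astype(np.float32))
    if len(q)>8: print(z0,len(q),cv2.minAreaRect(q),cv2.minEnclosingCircle(q))
E
```

```text
delta cm [ 1.000e-02 -2.300e-01  1.081e+01] twist 0.09 tooly yaw 41.89 pos [0.4548 0.2607 0.2521] q [ 0.47 -0.05  1.86 -0.    1.33 -0.26] F [0.5 0.3 1. ] tilt [ 0.0036  0.0018 -1.    ] t 13.3
0.168 1046 ((0.4616917371749878, 0.2501668930053711), (0.019501104950904846, 0.053396500647068024), 42.40497970581055) ((0.4617934226989746, 0.25034409761428833), 0.027136877179145813)
0.141 203 ((0.45085763931274414, 0.26269248127937317), (0.026476163417100906, 0.018999658524990082), 42.165470123291016) ((0.45320847630500793, 0.25960856676101685), 0.013691414147615433)
0.1 1464 ((0.45052605867385864, 0.26231661438941956), (0.05897505581378937, 0.05201876908540726), 42.26242446899414) ((0.45331013202667236, 0.25966954231262207), 0.029948187991976738)
```

Call:
step_arm([
  [7,0,-0.2,2,0],
  [7,0,-0.2,4.5,0],
  [7,0,-0.2,7,0],
  [7,0,-0.2,9,0],
  [7,0,-0.2,10.3,0],
  [7,0,-0.2,10.8,0],
  [7,0,-0.2,10.8,0],
  [7,0,-0.2,10.8,0],
])

```text
time: 14.1
tool_pos: [0.4529, 0.2597, 0.1429]
tcp_rot: [1.279, 2.868, 0.003]
wrist_force: [-1.6, -0.8, -0.5]
width: 0.816
grip_force: 0.0
```

Call:
step_arm([
  [5.5,0,0,0,0],
  [4.5,0,0,0,0],
  [3.8,0,0,0,0],
  [3.3,0,0,0,0],
  [3.3,0,0,0,0],
  [3.3,0,0,0,0],
], force=50)

```text
time: 14.7
tool_pos: [0.4518, 0.2591, 0.1415]
tcp_rot: [-1.28, -2.869, 0.0]
wrist_force: [0.7, -0.7, -0.2]
width: 0.385
grip_force: 0.0
```

No unwanted contact so far; closing.

Call:
step_arm([
  [2.9,0,0,0,0],
  [2.5,0,0,0,0],
  [2,0,0,0,0],
  [2,0,0,0,0],
  [2,0,0,0,0],
  [2,0,0,0,0],
  [2,0,0,0,0],
])

```text
time: 15.4
tool_pos: [0.452, 0.2592, 0.1415]
tcp_rot: [1.28, 2.869, 0.0]
wrist_force: [-0.1, 0.9, 0.3]
width: 0.235
grip_force: 0.3
```

The opening reads 20 mm with almost no grip force, so the collar was probably missed. Looking.

```bash
python3 - <<'E'
from h import *
go(.4535,.2595,.144,41.8); snap("wrist","w8");snap("scene","s8")
a=cv2.imread("pics/w8.png")[120:384,90:430];b=cv2.imread("pics/s8.png")[120:300,100:300]
b=cv2.resize(b,(400,360));a=cv2.resize(a,(400,311));o=np.zeros((360,800,3),np.uint8);o[:311,:400]=a;o[:,400:]=b;cv2.imwrite("pics/v8.png",o)
E
```

```text
delta cm [-0.08  0.14 -0.25] twist 0.13 tooly yaw 41.93 pos [0.452  0.2592 0.1415] q [ 0.47  0.02  2.    0.    1.12 -0.26] F [-0.1  0.9  0.3] tilt [ 1.e-04  1.e-04 -1.e+00] t 15.4
```

View pics/v8.png

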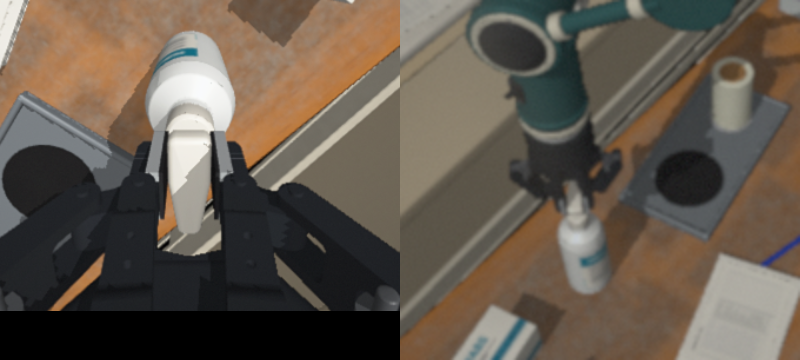

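The fingers straddle the pump head just above the collar, and the bottle is still standing. I'll measure the fingertip height from the depth image.

```bash
python3 - <<'E'
from h import *
s=load("w8");c=cloud(s);M=R.from_euler('z',41.9,degrees=True).as_matrix()
L=(c-np.array([.4535,.2595,0]))@M   # L0 along closing axis, L1 perpendicular, L2 height
# full-image coords of crop: u=90+x*340/400, v=120+y*264/311
for x in (120,135,145,155,160,165,172,190,210,217,222,228,235):
    print(x,[tuple((L[int(120+y*.849),int(90+x*.85)]*1000).round(0).astype(int)) for y in (115,128,135,145,165,190)])
E
```

```text
120 [(np.int64(-73), np.int64(-59), np.int64(0)), (np.int64(-74), np.int64(-74), np.int64(-2)), (np.int64(-75), np.int64(-82), np.int64(-1)), (np.int64(-76), np.int64(-95), np.int64(-1)), (np.int64(-75), np.int64(-114), np.int64(9)), (np.int64(-25), np.int64(13), np.int64(218))]
135 [(np.int64(-58), np.int64(-59), np.int64(0)), (np.int64(-59), np.int64(-74), np.int64(-2)), (np.int64(-60), np.int64(-82), np.int64(-1)), (np.int64(-60), np.int64(-95), np.int64(0)), (np.int64(-24), np.int64(8), np.int64(195)), (np.int64(-20), np.int64(13), np.int64(217))]
145 [(np.int64(-47), np.int64(-59), np.int64(-1)), (np.int64(-48), np.int64(-74), np.int64(-1)), (np.int64(-48), np.int64(-82), np.int64(0)), (np.int64(-22), np.int64(8), np.int64(179)), (np.int64(-20), np.int64(8), np.int64(195)), (np.int64(-17), np.int64(13), np.int64(217))]
155 [(np.int64(-23), np.int64(0), np.int64(127)), (np.int64(-23), np.int64(-10), np.int64(125)), (np.int64(-18), np.int64(13), np.int64(177)), (np.int64(-17), np.int64(12), np.int64(185)), (np.int64(-15), np.int64(12), np.int64(201)), (np.int64(-14), np.int64(13),
[... 1783 characters left out ...]
12), np.int64(175)), (np.int64(12), np.int64(12), np.int64(186)), (np.int64(11), np.int64(12), np.int64(201)), (np.int64(10), np.int64(8), np.int64(211))]
228 [(np.int64(22), np.int64(0), np.int64(127)), (np.int64(23), np.int64(-10), np.int64(125)), (np.int64(39), np.int64(-82), np.int64(0)), (np.int64(15), np.int64(13), np.int64(186)), (np.int64(13), np.int64(12), np.int64(201)), (np.int64(11), np.int64(13), np.int64(218))]
235 [(np.int64(46), np.int64(-58), np.int64(0)), (np.int64(47), np.int64(-74), np.int64(-1)), (np.int64(47), np.int64(-82), np.int64(-1)), (np.int64(19), np.int64(8), np.int64(178)), (np.int64(17), np.int64(8), np.int64(195)), (np.int64(14), np.int64(13), np.int64(217))]
```

```bash
python3 - <<'E'
from h import *
M=R.from_euler('z',41.9,degrees=True).as_matrix()
f=lambda t:((cloud(load(t))-np.array([.4535,.2595,0]))@M*1000)
L=f("w8")
for u in (222,226,230,274,278):
    print("w",u,[L[v,u].round(0).astype(int).tolist() for v in range(226,240,2)])
print("palm",[L[v,u].round(0).astype(int).tolist() for v in (330,335,340,350,360) for u in (235,250,265)])
s=load("s8");L=f("s8")
# scene: fingers near neck
for v in range(196,232,3): print("s",v,[L[v,u].round(0).astype(int).tolist() for u in range(172,206,4)])
for t,n in(("w8","w"),("s8","s")):
    L=f(t).reshape(-1,3);m=(np.abs(L[:,1])<14)&(np.abs(L[:,0])>14)&(np.abs(L[:,0])<40)&(L[:,2]>142)&(L[:,2]<230)
    print(n,np.percentile(L[m,2],[0,1,5,20]).round(0) if m.any() else 0)
E
```

```text
w 222 [[-23, -8, 126], [-23, -10, 126], [-23, -12, 125], [-17, 12, 174], [-17, 12, 176], [-17, 12, 178], [-17, 12, 180]]
w 226 [[-19, -7, 129], [-20, -9, 128], [-20, -10, 128], [-15, 12, 173], [-15, 12, 176], [-15, 12, 178], [-15, 12, 180]]
w 230 [[-16, -6, 130], [-16, -8, 129], [-15, 0, 147], [-13, 13, 175], [-13, 12, 175], [-13, 12, 179], [-13, 12, 179]]
w 274 [[15, -6, 131], [16, -8, 129], [16, -10, 129], [11, 12, 174], [11, 12, 176], [11, 12, 178], [11, 13, 181]]
w 278 [[19, -7, 127], [19, -9, 128], [19, -11, 127], [14, 12, 173], [13, 12, 175], [13, 12, 178], [13, 12, 181]]
palm [[-26, -277, -39], [-2, -251, -14], [20, -236, 1], [-7, 10, 242], [-2, -253, -6], [3, 12, 243], [-7, 12, 245], [-2, 11, 244], [3, 11, 244], [-6, 12, 249], [-2, 12, 248], [3, 12, 249], [-6, 12, 252], [-2, 14, 253], [2, 12, 252]]
s 196 [[14, 36, 332], [6, 37, 333], [-3, 38, 333], [-11, 36, 329], [-19, 33, 323], [-27, 27, 314], [-34, 18, 301], [-41, 0, 276], [-50, -2, 272]]
s 199 [[16, 34, 320], [7, 36, 321], [-1, 39, 323], [-9, 36, 318], [-18, 34, 314], [-25, 28, 305], [-33, 13, 284], [-41, 8, 275], [-50, 7
[... 809 characters left out ...]
-10, 184], [-16, 13, 215], [-24, 7, 204], [-20, -131, 4], [-32, -134, -1]]
s 220 [[80, -217, -119], [51, -131, 1], [14, 9, 202], [7, -2, 185], [-3, -1, 184], [-14, 12, 200], [-23, 9, 195], [-20, -124, 0], [-31, -121, 1]]
s 223 [[63, -125, -2], [51, -122, 0], [16, 11, 192], [7, 9, 187], [-2, 7, 183], [-12, 11, 187], [-22, 7, 179], [-19, -112, 1], [-31, -110, 2]]
s 226 [[63, -112, 1], [51, -113, -3], [18, 6, 172], [8, 14, 181], [-2, 14, 179], [-11, 10, 173], [-6, -108, -7], [-19, -102, 0], [-30, -101, -1]]
s 229 [[63, -104, -3], [51, -101, 0], [40, -103, -6], [11, 4, 154], [1, 9, 159], [-9, 9, 157], [-17, -8, 129], [-18, -96, -6], [-30, -91, -1]]
w [143. 177. 185. 213.]
s [153. 176. 179. 195.]
```

Both cameras put the fingertips at z ≈ 0.172 and the palm at ≈ 0.24, about 30 mm above the reported TCP. So I open slightly and go 29 mm lower, watching the force.

Call:
step_arm([
  [4,0,0,0,0],
  [4.5,0,0,0,0],
  [4.5,0,0,0,0],
  [4.5,0,0,0,0],
  [4.5,0,0.1,0.6,0],
  [4.5,0,0.1,1.2,0],
  [4.5,0,0.1,1.8,0],
  [4.5,0,0.1,2,0],
  [4.5,0,0.1,2,0],
])

```text
time: 16.4
tool_pos: [0.4521, 0.2595, 0.1206]
tcp_rot: [-1.279, -2.868, 0.002]
wrist_force: [0.6, -1.1, 0.5]
width: 0.527
grip_force: 0.0
```

Call:
step_arm([
  [4.5,0,0,0.3,0],
  [4.5,0,0,0.6,0],
  [4.5,0,0,0.9,0],
  [4.5,0,0,0.9,0],
  [3.5,0,0,0.9,0],
  [3,0,0,0.9,0],
  [2.5,0,0,0.9,0],
  [2,0,0,0.9,0],
  [2,0,0,0.9,0],
  [2,0,0,0.9,0],
  [2,0,0,0.9,0],
], force=50)

```text
time: 17.5
tool_pos: [0.453, 0.26, 0.1129]
tcp_rot: [1.279, 2.869, 0.001]
wrist_force: [-0.6, 0.3, 3.8]
width: 0.305
grip_force: 49.1
```

Gripped the collar at 26 mm with 49 N. Lift, check, then carry.

Call:
step_arm([
  [2,0,0,-0.5,0],
  [2,0,0,-1.5,0],
  [2,0,0,-3,0],
  [2,0,0,-5,0],
  [2,0,0,-7,0],
  [2,0,0,-8,0],
  [2,0,0,-8,0],
  [2,0,0,-8,0],
])

```text
time: 18.3
tool_pos: [0.4524, 0.2597, 0.1923]
tcp_rot: [-1.28, -2.869, 0.0]
wrist_force: [-0.3, 0.0, -4.4]
width: 0.295
grip_force: 49.6
```

Call:
step_arm([
  [2,-0.5,-0.6,0,0],
  [2,-1.5,-1.6,0,0],
  [2,-3,-3.3,0,0],
  [2,-5,-5.5,0,0],
  [2,-7,-7.7,0,0],
  [2,-9,-10,0,0],
  [2,-11,-12.2,0,0],
  [2,-12.5,-13.9,0,0],
  [2,-13.5,-15,0,0],
  [2,-13.9,-15.4,0,0],
  [2,-13.9,-15.4,0,0],
  [2,-13.9,-15.4,0,0],
  [2,-13.9,-15.4,0,0],
])

```text
time: 19.6
tool_pos: [0.4309, 0.054, 0.1924]
tcp_rot: [-1.278, -2.869, -0.0]
wrist_force: [0.2, -0.6, -3.9]
width: 0.301
grip_force: 49.7
```

```bash
python3 - <<'E'
from h import *
go(.431,.0525,.126,41.9); snap("wrist","w9");snap("scene","s9")
a=cv2.imread("pics/w9.png")[60:384,90:430];b=cv2.imread("pics/s9.png")[80:280,150:360]
a=cv2.resize(a,(400,381));b=cv2.resize(b,(400,381));cv2.imwrite("pics/v9.png",np.hstack([a,b]))
E
```

```text
delta cm [-0.12 -0.09  6.64] twist 0.07 tooly yaw 41.97 pos [0.4309 0.054  0.1924] q [ 0.07 -0.2   2.1   0.    1.24 -0.67] F [ 0.2 -0.6 -3.9] tilt [-2.e-04  3.e-04 -1.e+00] t 19.6
```

View pics/v9.png

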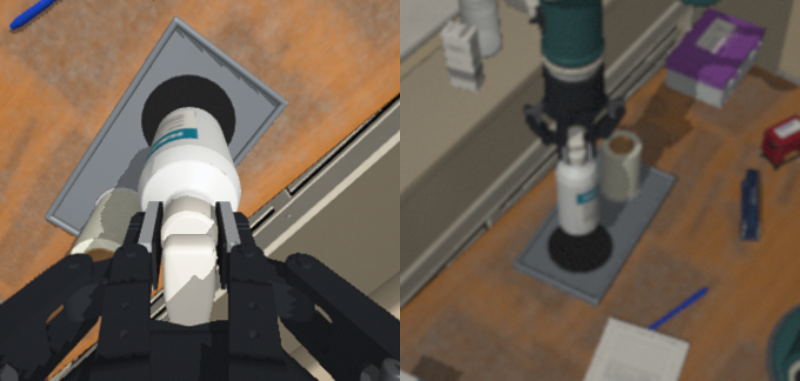

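The bottle hangs upright in the grip above the pad. Lowering.

Call:
step_arm([
  [2,-0.1,-0.1,1,0],
  [2,-0.1,-0.1,2.2,0],
  [2,-0.1,-0.1,3.4,0],
  [2,-0.1,-0.1,4.6,0],
  [2,-0.1,-0.1,5.5,0],
  [2,-0.1,-0.1,6.1,0],
  [2,-0.1,-0.1,6.3,0],
  [2,-0.1,-0.1,6.4,0],
  [2,-0.1,-0.1,6.4,0],
  [2,-0.1,-0.1,6.4,0],
])

```text
time: 20.7
tool_pos: [0.4314, 0.0521, 0.1291]
tcp_rot: [1.279, 2.868, 0.001]
wrist_force: [-0.4, -0.2, -3.8]
width: 0.3
grip_force: 49.6
```

Call:
step_arm([
  [2,0,0,0.05,0],
  [2,0,0,0.1,0],
  [2,0,0,0.15,0],
  [2,0,0,0.2,0],
  [2,0,0,0.25,0],
  [2,0,0,0.25,0],
])

```text
time: 21.3
tool_pos: [0.4308, 0.0521, 0.1259]
tcp_rot: [-1.28, -2.869, 0.0]
wrist_force: [-0.2, -0.2, -3.8]
width: 0.3
grip_force: 49.6
```

Call:
step_arm([
  [2,0,0,0.05,0],
  [2,0,0,0.1,0],
  [2,0,0,0.1,0],
  [2,0,0,0.1,0],
])

```text
time: 21.7
tool_pos: [0.4308, 0.0521, 0.125]
tcp_rot: [-1.28, -2.869, 0.0]
wrist_force: [-0.2, -0.3, -4.1]
width: 0.297
grip_force: 49.8
```

Call:
step_arm([
  [2,0,0,0.05,0],
  [2,0,0,0.1,0],
  [2,0,0,0.1,0],
  [2,0,0,0.1,0],
])

```text
time: 22.1
tool_pos: [0.4314, 0.052, 0.1249]
tcp_rot: [1.279, 2.868, 0.001]
wrist_force: [-2.1, -0.8, 5.5]
width: 0.294
grip_force: 50.6
```

Contact on the pad. Releasing and rising clear.

Call:
step_arm([
  [2.8,0,0,0,0],
  [3.2,0,0,0,0],
  [4,0,0,0,0],
  [5,0,0,0,0],
  [6,0,0,0,0],
  [6,0,0,0,0],
  [6,0,0,0,0],
  [6,0,0,0,0],
  [6,0,0,-1,0],
  [6,0,0,-3,0],
  [6,0,0,-6,0],
  [6,0,0,-9,0],
  [6,0,0,-13,0],
  [6,0,0,-17,0],
  [6,0,0,-20,0],
  [6,0,0,-20,0],
  [6,0,0,-20,0],
])

```text
time: 23.8
tool_pos: [0.4314, 0.0521, 0.3254]
tcp_rot: [1.279, 2.867, 0.002]
wrist_force: [0.4, -0.3, -1.4]
width: 0.706
grip_force: 0.0
```

```bash
python3 - <<'E'
from h import *
go(.431,.0525,.126,41.9); snap("wrist","wa");snap("scene","sa")
c=cloud(load("wa")).reshape(-1,3)
def q(x,y,r,z0,z1):
    p=c[(np.hypot(c[:,0]-x,c[:,1]-y)<r)&(c[:,2]>z0)&(c[:,2]<z1)];return p
for a in ((.431,.0525,.055,.148,.172),(.431,.0525,.055,.06,.15),(.431,.0525,.055,.175,.2),(.447,-.083,.05,.1,.13)):
    p=q(*a)
    if len(p)>5: print(a,len(p),cv2.minEnclosingCircle(np.ascontiguousarray(p[:,:2].astype(np.float32))),np.percentile(p[:,2],[50,95]).round(4))
a=cv2.imread("pics/wa.png");b=cv2.resize(cv2.imread("pics/sa.png")[80:280,150:300],(288,384));cv2.imwrite("pics/va.png",np.hstack([a,b]))
E
```

```text
delta cm [ 0.09 -0.04 19.94] twist 0.03 tooly yaw 41.93 pos [0.4314 0.0521 0.3254] q [ 0.06 -0.26  1.91  0.    1.49 -0.67] F [ 0.4 -0.3 -1.4] tilt [ 2.7e-03  2.0e-04 -1.0e+00] t 23.8
(0.431, 0.0525, 0.055, 0.148, 0.172) 131 ((0.43193715810775757, 0.05198126286268234), 0.013697857968509197) [0.1668 0.1693]
(0.431, 0.0525, 0.055, 0.06, 0.15) 1205 ((0.43183282017707825, 0.05214136838912964), 0.03014889732003212) [0.1374 0.1431]
(0.431, 0.0525, 0.055, 0.175, 0.2) 710 ((0.44018426537513733, 0.042771391570568085), 0.027067022398114204) [0.1951 0.1964]
(0.447, -0.083, 0.05, 0.1, 0.13) 845 ((0.4459541440010071, -0.08265877515077591), 0.03092682547867298) [0.114  0.1154]
```

View pics/va.png

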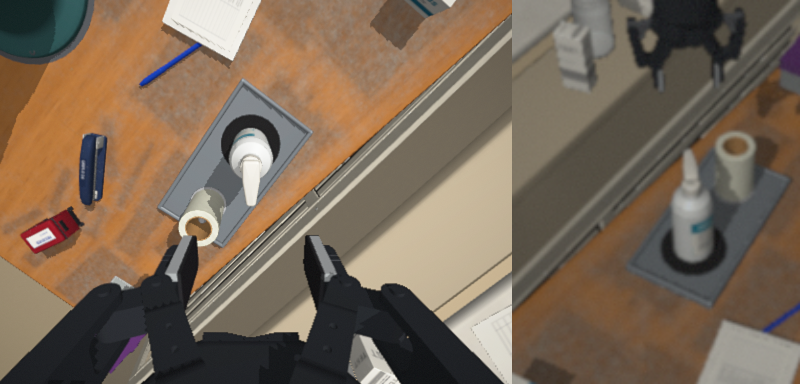

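The bottle stands upright and central on the pad, and the roll is on the spindle foot with its top at 0.115 m. The robot is clear of everything.

```bash
python3 -c "
from workcell import bot
print(bot.finish_job())"
```

```text
the job is handed in; nothing more can be done
None
```

The job is handed in at about 24 s of robot time: the paper roll is seated on the spindle's foot, the bottle stands upright at the centre of the pad, and the specimen case and swab box were left alone.

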